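Put away two piles of pump spares

TASK

Two piles of returned pump spares stand on the stores bench: take them apart and put every part away upright, setting it down rather than dropping it. Stand the brass bush in the middle of the round dish, the white carton in the middle of the square tray, and slip the thick steel ring over the upright peg down to its foot; then make one pile on the slatted wooden pallet, widest first: the base plate centred and lying along the pallet, the round cover flat on the middle of the plate. Do not push the pressure gauge about, and leave everything released and at rest.

Things in the scene. Friction and masses are not known exactly. Their poses are not given: they have to be found in the camera images.
- plate: Base plate: bare aluminium rectangular block, 120 (its x) x 64 (its y) x 24 mm high, four dark bolt-hole marks near its corners, 0.3 to 0.6 kg. Always the bottom of the three-high pile: on it stands the ring or the carton (which one varies), and on that the bush. Grip it across its 64 mm width. Origin: centre of its underside; z up.
- cover: Round cover: solid grey disc, 68 mm diameter, 24 mm high, flat on top, six small bolt marks round the rim, 0.3 to 0.5 kg. Always the bottom of the two-high pile: on it stands whichever of ring and carton is not on the plate. Origin: centre of its underside; z up.
- ring: Thick steel ring: outside diameter 56 mm, through hole 30 mm, 34 mm high, 0.19 to 0.33 kg. Starts on the plate or on the cover, about centred. Origin: centre of its underside; z up.
- carton: Small closed white carton with a brown tape strip along its x over the top: 48 x 48 mm, 34 mm high, 0.09 to 0.16 kg, firm enough to grip. Starts on the plate or on the cover, about centred. Origin: centre of its underside; z up.
- bush: Brass bush: plain upright tube, outside diameter 38 mm, bore 20 mm, 36 mm high, 0.12 to 0.21 kg. Starts on top of the three-high pile, on the ring or carton. Origin: centre of its underside; z up.
- pallet: Small slatted wooden pallet, 160 (its x) x 106 (its y) mm, top face 20 mm above the bench, fixed; for the plate, with the cover on top of it. Origin: centre of its underside; z up.
- tray: Square dark steel tray, 128 x 128 mm, walls 4 mm thick and 10 mm high over all, floor 4 mm above the bench, fixed; for the carton. Origin: centre of its underside; z up.
- dish: Round aluminium dish, 124 mm across the rim, about 112 mm inside at the floor, rim 10 mm high over all, floor 4 mm above the bench, fixed; for the bush. Origin: centre of its underside; z up.
- peg: Upright steel peg, 12 mm diameter, its tapered tip 50 mm above the bench, standing on a round black foot 80 mm in diameter whose top is 8 mm above the bench, fixed; the ring goes over it. Origin: centre of its underside; z up.
- gauge: Pressure gauge lying face up: 62 mm diameter, 26 mm high, white face, short brass stem to its -x side, loose. It lies between the piles and the far places, is not part of the job, and must stay where it lies. Origin: centre of its underside; z up.

How it is judged:
By the outcome, as a careful person would: the job done as asked, in the order asked, and still so for the second after the job is handed in, with the robot touching nothing.
It also fails if it takes over 125 s, if anything falls off the work surface, if the arm or the gripper's body presses on something with over 40 N, if the wrist force passes 120 N, or if a joint passes its speed limit or range.

ROBOT

A 7-joint arm with a two-finger parallel gripper is mounted at the origin on the work surface. World frame = base frame: x ahead of the robot, y to its left, z up, the work surface at z = 0. Lengths are in m, angles in rad, forces in N, time in s.
With the tool pointing down it reaches from about 0.35 to 0.9 m from the base axis. Payload 19.9 kg.
Tool frame: the origin (TCP) lies at the very end of the fingers, on their centre line; the grasp point (between the pads) lies 19 mm behind it; z points along the fingers, y is the line along which they close (so a half turn about z gives the same grasp; the last joint's range is limited). The gripper opens to 85 mm and grips with 20 to 120 N. Pads are 22 mm wide; open, the fingers measure 114 mm over their backs; the gripper's body (76 mm by 85 mm) begins 54 mm behind the grasp point. The pads swing forward as they close: fully open they stand 13 mm farther back than shut.
Start: joints at [-1.355, 0.417, -0.01, 1.614, 0.005, 1.111, -0.053], TCP at [0.159, 0.604, 0.231] pointing down, gripper open.
Joint ranges: [-2.81, 2.81], [-0.39, 2.02], [-1.27, 1.25], [0.06, 2.57], [-1.19, 4.33], [0.19, 2], [-2.82, 2.82]. Speed limits (rad/s): [1.89, 1.89, 2.39, 2.39, 3.01, 3.01, 3.01].

INTERFACE

Orientations are given as a unit quaternion [w, x, y, z].
In Python, from cell import robot gives the robot as it stands.
- The arm moves only by the shell command python3 -m handwheel 'ROWS'. ROWS is JSON, a list of rows, each a list of 5 numbers: the shift along the tool's x, y, z as a fraction of full scale, then the turn about the tool's z as a fraction of full scale, then the opening, from -1 (shut) to 1 (fully open). A call has 1 to 12 rows; each row shifts and turns the commanded pose from where the row before left it, along the tool's axes as they then stand; what a row does not reach is not made up. Full scale, the value 1, is 0.025 m for a shift and 4 degrees for a turn. A row lasts 1/12 s, in which the tool goes at most 41.7 mm and 7.16 degrees, less where a joint would pass 70% of its speed; a pose out of reach is approached as far as the arm can. A call with a number of a shift or a turn outside -1 to 1 is refused whole. A call with a gripper value outside its range is refused whole. The fingers move at their own pace and stop on an object; the grip force is fixed at half the most. Time passes only in rows, so rows that do not move let the fingers close. It gives the time, the measured TCP pose, the force, the opening and the grip force at its end, in the units of the state.
- robot.observe(): the state, without advancing time (a new reading comes with each control period).
- robot.camera(name): name is "scene" or "top"; returns (picture, depth): 420x560x3 uint8, blue, green, red; 420x560 float32, m along the optical axis (not along the pixel's ray), 0 where there is no reading.
- robot.calibration(name): a dict with "camera_matrix" (3x3 intrinsics, pixels), "origin" and "orientation" of the camera in the world. Camera axes: x right, y up, looking along -z (the intrinsics and any distortion apply to the point x, -y, -z); pixel columns grow to the right and rows downward; lengths in m; the calibration is good to about 2 mm. A picture is of the moment at which its call begins. calibration takes no time and is no camera call.
- robot.finish_job(): hands the job in; it is judged then, once.
Trained networks look in the newest picture that a camera, given by its name, has taken for a name from the list of things; names that differ only in an ending like _2 or _b are one class to them, and where a whole thing is asked for, a point or a joint stands for the part that bears it (a point fixed in the world has none). Each returns a list of dicts, best first, with "p" (0 to 1); they miss things now and then, are a little off and sometimes report something else, mostly with a low value. They report only what shows in the picture. A call takes as long as a camera call.
- robot.search_frame(thing, camera): "at" ([column, row] as shares, 0 to 1, of the picture: columns of its width, rows of its height, amid what is visible of it).
- robot.trace(thing, camera): "mask" (420x560 bool, what is visible of it) and "at" ([column, row] as shares, 0 to 1, of the picture: columns of its width, rows of its height, amid what is visible of it).
- robot.spot_point(thing, camera): "at" ([column, row] as shares, 0 to 1, of the picture: columns of its width, rows of its height: a listed point, or the origin of a listed thing).
The state is a dict: "time": time; "joint_positions": joint angles; "dq": joint speeds; "joint_efforts": joint torques, N m; "tool_pos": TCP position; "tcp_rot": TCP orientation; "contact_force": force on the tool from outside, world axes, zero at the start; "wrist_torque": the same for the moment, N m; "grip_width": opening from 0.0 (shut) to 1.0 (fully open); "finger_force": force on a finger pad.
Only numpy, scipy, OpenCV 4.12 (cv2) and the standard library are available. Lean on these libraries where they do the work, as an engineer would, in place of code of your own. Each camera call takes 0.05 s, during which the arm holds its last target. There are 200 camera calls.

## Working session

There is one attempt and no reset: what is moved stays moved. The work goes in short steps, Python scripts to look and compute and a shell command to move; the robot and the scene stay as the last step left them, time stands still between calls to the robot, and variables do not carry over. Pictures are saved under pics/ and viewed, at most 14 in all, crops included, and the job is handed in when it is done.

```bash
ls; mkdir -p pics; python3 - <<'E'
from cell import robot
import cv2
for n in("scene","top"):
    p,d=robot.camera(n); cv2.imwrite(f"pics/{n}0.png",p)
    c=robot.calibration(n); print(n,c)
print(robot.observe())
E
```

```text
pics
scene {'camera_matrix': array([[458.0439255 ,   0.        , 274.71608404],
       [  0.        , 458.0439255 , 207.52305337],
       [  0.        ,   0.        ,   1.        ]]), 'origin': array([1.31521789, 0.05043288, 0.69776474]), 'orientation': array([0.62209998, 0.2882681 , 0.30732884, 0.65988037])}
top {'camera_matrix': array([[470.80999708,   0.        , 271.42179031],
       [  0.        , 470.80999708, 210.84904213],
       [  0.        ,   0.        ,   1.        ]]), 'origin': array([ 0.29645218, -0.01177345,  1.30445949]), 'orientation': array([ 0.7044482 ,  0.07658016, -0.06402562, -0.70270117])}
{'time': 0.1, 'joint_positions': array([-1.35550403,  0.41794649, -0.0103034 ,  1.61410038,  0.00470919,
        1.11070194, -0.05301427]), 'dq': array([ 0.00134435, -0.00050439,  0.00047931, -0.00067229, -0.0005311 ,
       -0.00142089,  0.00102186]), 'joint_efforts': array([ 4.22965977e-04, -8.65823579e+01,  6.79979045e-01, -4.35638523e+01,
        1.92422234e-02,  4.99433212e-03,  1.69458542e-05]), 'tool_pos': array([0.15866932, 0.60420387, 0.23070845]), 'tcp_rot': array([-2.50884474e-05,  1.28044568e-01,  9.91768253e-01, -5.65775432e-04]), 'contact_force': array([0.11757777, 1.24557455, 0.12753299]), 'wrist_torque': array([-0.09657409, -0.011084  ,  0.03651388]), 'finger_force': 0.0, 'grip_width': 1.0044299876734986}
```

View pics/scene0.png

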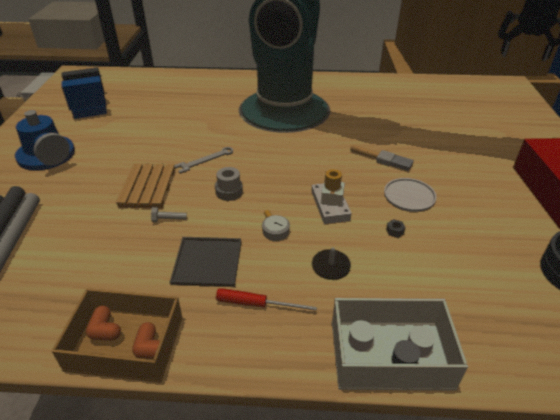

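View pics/top0.png

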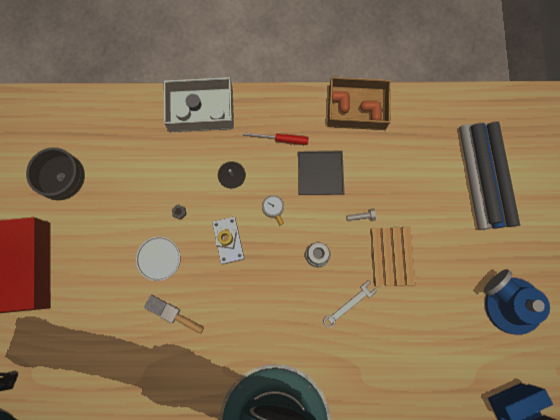

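The scene view shows bush on carton on plate at (332,195), ring on cover at (228,182), gauge at (276,227), peg at (331,262), tray at (207,260), dish at (410,194) and pallet at (147,185). In the top view they sit at (227,239), (317,254), (273,207), (231,175), (320,172), (158,258) and (392,256).

```bash
cat > h.py <<'E'
import numpy as np,cv2
from cell import robot
from scipy.spatial.transform import Rotation as R
def cloud(cam,d):
    c=robot.calibration(cam);K=c["camera_matrix"];q=np.array(c["orientation"])
    M=R.from_quat(q[[1,2,3,0]]).as_matrix()
    v,u=np.mgrid[:d.shape[0],:d.shape[1]]
    P=np.stack([(u-K[0,2])/K[0,0]*d,-(v-K[1,2])/K[1,1]*d,-d],-1)
    return P@M.T+c["origin"]
def project(cam,X):
    c=robot.calibration(cam);K=c["camera_matrix"];q=np.array(c["orientation"])
    p=R.from_quat(q[[1,2,3,0]]).inv().apply(np.atleast_2d(X)-c["origin"])
    return np.c_[K[0,2]+K[0,0]*p[:,0]/-p[:,2],K[1,2]-K[1,1]*p[:,1]/-p[:,2]]
def ray(cam,uv,z):
    "world xy where the pixel's ray meets height z"
    c=robot.calibration(cam);o=c["origin"]
    P=cloud(cam,np.ones((420,560)))
    D=np.array([cv2.remap((P[...,i]-o[i]).astype(np.float32),np.float32([[uv[0]]]),np.float32([[uv[1]]]),cv2.INTER_LINEAR)[0,0] for i in range(3)])
    return (o+D*(z-o[2])/D[2])[:2]
def st():
    o=robot.observe();q=np.array(o["tcp_rot"]);M=R.from_quat(q[[1,2,3,0]]).as_matrix()
    return o,M
def go(x,y,z,yaw=None):
    "tool-axis shifts in full-scale units to a world target; yaw = world direction (deg) of the tool y axis, mod 180"
    o,M=st();d=M.T@(np.array([x,y,z])-o["tool_pos"])/.025
    cur=np.degrees(np.arctan2(M[1,1],M[0,1]));t=0
    if yaw is not None:
        dy=(yaw-cur+90)%180-90; t=-dy/4   # tool z points down
    print("tcp",o["tool_pos"].round(4),"yaw",round(cur,1),"tilt",M[:,2].round(3),"shift",d.round(2),"turn(full scales)",round(t,2),"j7",round(o["joint_positions"][6],2),"F",o["contact_force"].round(1),"t",round(o["time"],1),"w",round(o["grip_width"],3))
E
python3 - <<'E'
from h import *
for cam in("top","scene"):
    pic,d=robot.camera(cam);P=cloud(cam,d)
    b=P[(d>0)&(abs(P[...,2])<.03)&(abs(P[...,1])<.5)&(P[...,0]>.3)&(P[...,0]<.8)];print(cam,"bench z",np.median(b[:,2]))
    for t in "plate cover ring carton bush pallet tray dish peg gauge".split():
        r=robot.trace(t,cam)
        for k in r[:2]:
            if k["p"]<.3: continue
            m=k["mask"]&(d>0);X=P[m];zt=np.percentile(X[:,2],95);T=X[X[:,2]>zt-.008]
            rc=cv2.minAreaRect((T[:,:2]*1000).astype(np.float32));cc=cv2.minEnclosingCircle((T[:,:2]*1000).astype(np.float32))
            print(cam,t,round(k["p"],2),m.sum(),"ztop",zt.round(4),"med",np.median(X[:,2]).round(4),"rect",np.round(rc[0],1),np.round(rc[1],1),round(rc[2],1),"circ",np.round(cc[0],1),round(cc[1],1),"px",np.round(np.array(k["at"])*[560,420]))
E
```

```text
top bench z 0.0007814646724209062
top plate 0.95 615 ztop 0.0282 med 0.0242 rect [475.  130.8] [119.8  62.9] 13.9 circ [473.9 130.6] 65.5 px [231. 251.]
top cover 0.63 198 ztop 0.0287 med 0.0238 rect [ 427.7 -110.5] [65.3 48.4] 64.5 circ [ 435.9 -114.8] 33.6 px [317. 256.]
top ring 0.56 174 ztop 0.0975 med 0.092 rect [472.8 132. ] [35.  34.4] 87.7 circ [472.8 132.6] 18.7 px [223. 242.]
top ring 0.51 252 ztop 0.061 med 0.0576 rect [ 435.7 -111.7] [50.6 50.9] 89.4 circ [ 435.7 -112.5] 27.4 px [317. 244.]
top carton 0.54 111 ztop 0.0621 med 0.0568 rect [475.6 133.4] [45.9 45.5] 81.7 circ [475.  132.6] 30.0 px [232. 243.]
top bush 0.69 116 ztop 0.0977 med 0.0929 rect [471.3 130.6] [32.1 32.3] 2.4 circ [471.6 131.5] 17.1 px [222. 241.]
top pallet 0.86 2393 ztop 0.0237 med 0.019 rect [ 432.3 -319. ] [160.2 107. ] 1.5 circ [ 433.  -318.3] 94.5 px [391. 254.]
top tray 0.77 2033 ztop 0.0113 med 0.0047 rect [ 670.9 -127.5] [131.9 133. ] 1.9 circ [ 672.3 -127.9] 90.2 px [321. 175.]
top tray 0.39 94 ztop 0.0283 med 0.0243 rect [ 427.3 -104.6] [43.8 44.2] 89.1 circ [ 426.2 -107.5] 26.1 px [319. 2
[... 1145 characters left out ...]
ed 0.0838 rect [475.2 130.1] [39.6 36.4] 1.3 circ [473.8 131.5] 21.5 px [332. 180.]
scene pallet 0.65 1937 ztop 0.0211 med 0.0185 rect [ 432.9 -321.3] [165.  106.4] 1.3 circ [ 435.1 -320.3] 94.2 px [146. 186.]
scene tray 0.94 3076 ztop 0.0096 med 0.0035 rect [ 672.  -130.2] [132.9 129. ] 1.5 circ [ 672. -130.] 90.0 px [205. 259.]
scene dish 0.5 291 ztop 0.0584 med 0.0475 rect [484.2 130.8] [44.4 40.8] 84.3 circ [482.8 131.8] 27.8 px [328. 198.]
scene peg 0.68 1007 ztop 0.0289 med 0.007 rect [668.2 124.6] [ 9.9 10.4] 39.4 circ [667.8 124.5] 6.0 px [330. 263.]
scene gauge 0.86 616 ztop 0.0273 med 0.024 rect [ 5.696e+02 -5.000e-01] [74.8 56.9] 53.8 circ [5.643e+02 4.000e-01] 40.7 px [274. 224.]
```

```bash
python3 -c "
from h import *
go(.474,.131,.15,90)"; python3 -m handwheel --help | head; python3 -m handwheel '[[0,0,0.4,0,1]]'
```

```text
tcp [0.1587 0.6045 0.2313] yaw 75.3 tilt [ 0. -0. -1.] shift [-17.01 -15.12   3.25] turn(full scales) -3.68 j7 -0.05 F [-0.  -0.2  0.1] t 1.2 w 1.001
time: 1.28
tool_pos: [0.1589, 0.6053, 0.2226]
tcp_rot: [0.0, 0.128, 0.992, 0.001]
contact_force: [0.1, -0.3, -0.2]
grip_width: 1.0
finger_force: 0.0invalid input: not JSON, or not a number
```

```bash
python3 -m handwheel '[[0,0,0,-0.92,1],[0,0,0,-0.92,1],[0,0,0,-0.92,1],[0,0,0,-0.92,1],[-0.63,-0.95,0,0,1],[-0.63,-0.95,0,0,1],[-0.63,-0.95,0,0,1],[-0.63,-0.95,0,0,1],[-0.63,-0.95,0,0,1],[-0.63,-0.95,0,0,1]]' | grep -v torque; python3 -m handwheel '[[-0.63,-0.95,0,0,1],[-0.63,-0.95,0,0,1],[-0.63,-0.95,0,0,1],[-0.63,-0.95,0,0,1],[-0.63,-0.95,0,0,1],[-0.63,-0.95,0,0,1],[-0.63,-0.95,0,0,1],[-0.63,-0.95,0,0,1],[-0.63,-0.95,0,0,1],[-0.63,-0.95,0,0,1],[0,0,0,0,1],[0,0,0,0,1]]';python3 -c "
from h import *
go(.474,.131,.065,90)
p,d=robot.camera('scene');cv2.imwrite('pics/s1.png',p[120:300,220:460].repeat(3,0).repeat(3,1))"
```

```text
time: 2.12
tool_pos: [0.2538, 0.4606, 0.2206]
tcp_rot: [-0.0, -0.0, 1.0, -0.0]
contact_force: [0.4, 1.3, 0.0]
grip_width: 0.998
finger_force: 0.0
time: 3.12
tool_pos: [0.4113, 0.2233, 0.2208]
tcp_rot: [-0.0, 0.001, 1.0, -0.0]
contact_force: [-0.1, 0.3, 1.1]
grip_width: 0.999
finger_force: 0.0
tcp [0.4113 0.2233 0.2208] yaw 89.9 tilt [-0. -0. -1.] shift [-2.52 -3.68  6.23] turn(full scales) -0.04 j7 1.04 F [-0.1  0.3  1.1] t 3.1 w 0.999
```

View pics/s1.png

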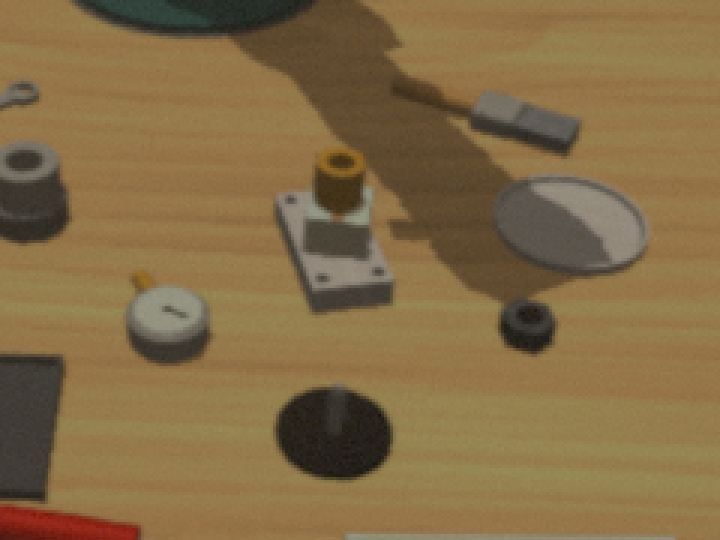

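```bash
python3 -m handwheel '[[-0.63,-0.92,0,0,1],[-0.63,-0.92,0,0,1],[-0.63,-0.92,0,0,1],[-0.63,-0.92,0,0,1],[0,0,1,0,1],[0,0,1,0,1],[0,0,1,0,1],[0,0,1,0,1],[0,0,0.8,0,1],[0,0,0.8,0,1],[0,0,0.6,0,1],[0,0,0,0,1]]'; python3 -m handwheel '[[0,0,0,0,-1],[0,0,0,0,-1],[0,0,0,0,-1],[0,0,0,0,-1],[0,0,0,0,-1],[0,0,0,0,-1],[0,0,0,0,-1],[0,0,0,0,-1],[0,0,0,0,-1],[0,0,0,0,-1]]'
```

```text
time: 4.17
tool_pos: [0.4718, 0.1331, 0.0635]
tcp_rot: [-0.002, -0.001, 1.0, -0.001]
contact_force: [-1.0, -0.8, -0.7]
grip_width: 1.002
finger_force: 0.0
time: 5.0
tool_pos: [0.4743, 0.1328, 0.0675]
tcp_rot: [0.001, -0.0, 1.0, 0.0]
contact_force: [-4.1, -1.3, 13.1]
grip_width: 0.42
finger_force: 58.5
```

```bash
python3 -m handwheel '[[0,0,-0.2,0,-1],[0,0,-0.4,0,-1],[0,0,-1,0,-1],[0,0,-1,0,-1],[0,0,-1,0,-1],[0,0,0,0,-1]]'; python3 - <<'E'
from h import *
pic,d=robot.camera("scene");P=cloud("scene",d);cv2.imwrite("pics/s2.png",pic)
for k in robot.trace("dish","scene"):
    X=P[k["mask"]&(d>0)];cc=cv2.minEnclosingCircle((X[:,:2]*1000).astype(np.float32))
    print(round(k["p"],2),len(X),np.median(X,0).round(4),X.mean(0).round(4),np.round(cc[0],1),round(cc[1],1))
    # ellipse->plane: intersect mask rim with z=.01
for k in robot.spot_point("dish","scene")[:2]: print(k["p"],ray("scene",np.array(k["at"])*[560,420],0.0))
go(.4255,.325,.12,90)
E
```

```text
time: 5.5
tool_pos: [0.4757, 0.1331, 0.1613]
tcp_rot: [0.003, 0.0, 1.0, 0.001]
contact_force: [1.4, 0.2, -1.2]
grip_width: 0.42
finger_force: 60.5
0.84 1303 [0.4263 0.3236 0.0037] [0.4266 0.3233 0.0041] [426.6 322.7] 62.5
0.86 [0.43192589 0.32345039]
tcp [0.4736 0.1326 0.1565] yaw 90.0 tilt [ 0.  0. -1.] shift [1.92 7.7  1.46] turn(full scales) 0.0 j7 1.33 F [ 0.   0.2 -2.5] t 5.7 w 0.42
```

View pics/s2.png

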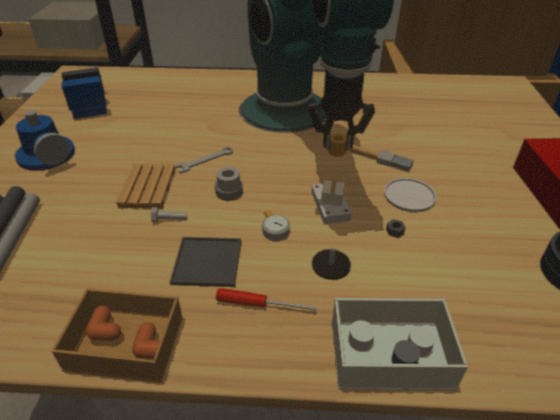

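```bash
python3 -m handwheel '[[0.24,0.96,0,0,-1],[0.24,0.96,0,0,-1],[0.24,0.96,0,0,-1],[0.24,0.96,0,0,-1],[0.24,0.96,0,0,-1],[0.24,0.96,0,0,-1],[0.24,0.96,0,0,-1],[0.24,0.96,0,0,-1],[0,0,1,0,-1],[0,0,1,0,-1],[0,0,1,0,-1],[0,0,1,0,-1]]'; python3 -m handwheel '[[0,0,0.6,0,-1],[0,0,0.3,0,-1],[0,0,0,0,-1],[0,0,0,0,-1],[0,0,0,0,-1]]';python3 -c "
from h import *
go(.4256,.3245,.0125,90);go(.4256,.3245,.0125,90)"
```

```text
time: 6.65
tool_pos: [0.425, 0.3241, 0.0542]
tcp_rot: [-0.001, -0.0, 1.0, -0.001]
contact_force: [0.3, 1.4, -1.9]
grip_width: 0.418
finger_force: 60.5
time: 7.07
tool_pos: [0.4262, 0.3248, 0.0346]
tcp_rot: [0.0, -0.0, 1.0, 0.0]
contact_force: [0.3, 0.2, -1.6]
grip_width: 0.421
finger_force: 60.4
tcp [0.4262 0.3248 0.0346] yaw 90.0 tilt [ 0.001  0.001 -1.   ] shift [ 0.02 -0.01  0.88] turn(full scales) 0.0 j7 0.97 F [ 0.3  0.2 -1.6] t 7.1 w 0.421
tcp [0.4262 0.3248 0.0346] yaw 90.0 tilt [ 0.001  0.001 -1.   ] shift [ 0.02 -0.01  0.88] turn(full scales) 0.0 j7 0.97 F [ 0.3  0.2 -1.6] t 7.1 w 0.421
```

```bash
python3 -m handwheel '[[0,0,0.3,0,-1],[0,0,0.2,0,-1],[0,0,0.12,0,-1],[0,0,0,0,-1]]';python3 -m handwheel '[[0,0,0.08,0,-1],[0,0,0.08,0,-1],[0,0,0,0,-1]]';python3 -m handwheel '[[0,0,0.04,0,-1],[0,0,0.04,0,-1],[0,0,0,0,-1]]'
```

```text
time: 7.4
tool_pos: [0.4255, 0.3243, 0.0176]
tcp_rot: [-0.0, -0.0, 1.0, -0.0]
contact_force: [0.8, 0.1, -2.1]
grip_width: 0.419
finger_force: 60.5
time: 7.65
tool_pos: [0.4257, 0.3244, 0.014]
tcp_rot: [-0.0, -0.0, 1.0, -0.0]
contact_force: [-0.4, 0.9, -1.9]
grip_width: 0.423
finger_force: 60.5
time: 7.9
tool_pos: [0.4259, 0.3245, 0.0135]
tcp_rot: [-0.0, -0.0, 1.0, 0.0]
contact_force: [-8.3, -5.0, 26.8]
grip_width: 0.421
finger_force: 63.4
```

```bash
python3 -m handwheel '[[0,0,-0.04,0,0.3],[0,0,0,0,0.4],[0,0,0,0,0.4],[0,0,0,0,0.4],[0,0,-0.3,0,0.4],[0,0,-1,0,0.4],[0,0,-1,0,0.5],[0,0,-1,0,1],[0,0,-1,0,1],[0,0,-1,0,1],[0,0,0,0,1]]'; cat > m.py <<'E'
import sys
from h import *
def meas(*things):
    for cam in("top","scene"):
        pic,d=robot.camera(cam);P=cloud(cam,d);cv2.imwrite(f"pics/last_{cam}.png",pic)
        for t in things:
            for k in robot.trace(t,cam)[:2]:
                if k["p"]<.3: continue
                X=P[k["mask"]&(d>0)]
                if len(X)<15: continue
                zt=np.percentile(X[:,2],95);T=X[X[:,2]>zt-.008]
                f=(T[:,:2]*1000).astype(np.float32)
                rc=cv2.minAreaRect(f);cc=cv2.minEnclosingCircle(f)
                print(cam,t,round(k["p"],2),len(X),"ztop",zt.round(4),"rect",np.round(rc[0],1),np.round(rc[1],1),round(rc[2],1),"circ",np.round(cc[0],1),round(cc[1],1))
if __name__=="__main__": meas(*sys.argv[1:])
E
python3 m.py bush dish carton plate
```

```text
time: 8.82
tool_pos: [0.4274, 0.3257, 0.1507]
tcp_rot: [0.002, 0.0, 1.0, 0.002]
contact_force: [0.8, 0.5, -0.2]
grip_width: 1.001
finger_force: 0.0
top bush 0.58 184 ztop 0.1528 rect [417.5 274.3] [ 7.5 26.4] 6.6 circ [413.8 273.9] 13.2
top dish 0.67 885 ztop 0.0115 rect [423.1 320.7] [113.6 118.1] 50.1 circ [424.1 315.6] 63.4
top carton 0.88 327 ztop 0.0618 rect [476.5 134.4] [48.2 47.4] 80.6 circ [475.2 133.5] 31.7
top plate 0.94 676 ztop 0.0289 rect [475.  131.5] [120.1  64.1] 13.8 circ [474.7 131.7] 66.6
scene bush 0.51 297 ztop 0.0401 rect [428.  323.3] [33.7 36.6] 52.6 circ [426.9 322.7] 19.3
scene dish 0.88 1065 ztop 0.0099 rect [428.7 321.8] [121.4 118.2] 72.3 circ [427.1 321.9] 62.5
scene carton 0.91 466 ztop 0.0587 rect [478.6 132.5] [45.9 52.7] 79.2 circ [480.  132.2] 32.4
scene plate 0.96 651 ztop 0.0249 rect [478.9 129. ] [118.   63.7] 13.7 circ [480.1 128.7] 64.5
```

```bash
python3 -c "
from h import *
go(.4775,.133,.0275,80)
o,M=st();print((o['tool_pos']-np.array([.4775,.133,.0275]))/.025)"
```

```text
tcp [0.4256 0.3243 0.1453] yaw 90.0 tilt [-0.001 -0.001 -1.   ] shift [-2.08 -7.65  4.72] turn(full scales) 2.5 j7 0.94 F [-0.3  0.1 -0.2] t 9.3 w 1.001
[-2.07400566  7.65331323  4.71184097]
```

```bash
python3 -m handwheel '[[-0.26,-0.956,0,0,1],[-0.26,-0.956,0,0,1],[-0.26,-0.956,0,0,1],[-0.26,-0.956,0,0,1],[-0.26,-0.956,0,0,1],[-0.26,-0.956,0,0,1],[-0.26,-0.956,0,0,1],[-0.26,-0.956,0,0,1],[0,0,0,0.84,1],[0,0,0,0.83,1],[0,0,0,0.83,1],[0,0,0,0,1]]'; python3 -m handwheel '[[0,0,1,0,1],[0,0,1,0,1],[0,0,1,0,1],[0,0,0.8,0,1],[0,0,0.5,0,1],[0,0,0.3,0,1],[0,0,0.12,0,1],[0,0,0,0,1],[0,0,0,0,1]]'; python3 -m handwheel '[[0,0,0,0,-1],[0,0,0,0,-1],[0,0,0,0,-1],[0,0,0,0,-1],[0,0,0,0,-1],[0,0,0,0,-1],[0,0,0,0,-1],[0,0,0,0,-1]]'
```

```text
time: 10.32
tool_pos: [0.4777, 0.1331, 0.1456]
tcp_rot: [-0.0, 0.089, 0.996, -0.0]
contact_force: [0.6, 1.1, -0.1]
grip_width: 0.999
finger_force: 0.0
time: 11.07
tool_pos: [0.4782, 0.1334, 0.0284]
tcp_rot: [0.0, 0.087, 0.996, 0.0]
contact_force: [-0.9, -0.3, -0.3]
grip_width: 0.999
finger_force: 0.0
time: 11.73
tool_pos: [0.4781, 0.1335, 0.0285]
tcp_rot: [0.0, 0.087, 0.996, 0.0]
contact_force: [-2.8, -0.4, 12.6]
grip_width: 0.553
finger_force: 60.8
```

```bash
python3 -m handwheel '[[0,0,-0.2,0,-1],[0,0,-0.6,0,-1],[0,0,-1,0,-1],[0,0,-1,0,-1],[0,0,-1,0,-1],[0,0,-1,0,-1],[0,0,0,-0.98,-1],[0,0,0,-0.98,-1],[0,0,0,-0.97,-1],[0,0,0,0,-1],[0,0,0,0,-1]]'; python3 m.py tray; python3 -c "
from h import *
go(.6715,-.129,.03,91.7)"
```

```text
time: 12.65
tool_pos: [0.4777, 0.1332, 0.148]
tcp_rot: [0.0, -0.014, 1.0, 0.0]
contact_force: [0.6, -0.3, -0.7]
grip_width: 0.552
finger_force: 61.8
top tray 0.78 1952 ztop 0.0106 rect [ 671.8 -127.4] [129.5 127.7] 0.7 circ [ 672.6 -128.6] 87.3
scene tray 0.59 3079 ztop 0.0094 rect [ 671.8 -130.4] [133.5 128.8] 1.0 circ [ 673.2 -130. ] 89.6
tcp [0.4777 0.1333 0.1478] yaw 91.6 tilt [-0. -0. -1.] shift [ -7.45 -10.71   4.71] turn(full scales) -0.01 j7 1.36 F [ 0.  -0.3 -1. ] t 12.8 w 0.547
```

```bash
python3 -m handwheel '[[-0.68,-0.974,0,0,-1],[-0.68,-0.974,0,0,-1],[-0.68,-0.974,0,0,-1],[-0.68,-0.974,0,0,-1],[-0.68,-0.974,0,0,-1],[-0.68,-0.974,0,0,-1],[-0.68,-0.974,0,0,-1],[-0.68,-0.974,0,0,-1],[-0.68,-0.974,0,0,-1],[-0.68,-0.974,0,0,-1],[-0.68,-0.974,0,0,-1],[0,0,0,0,-1]]'; python3 -m handwheel '[[0,0,1,0,-1],[0,0,1,0,-1],[0,0,1,0,-1],[0,0,1,0,-1],[0,0,0.6,0,-1],[0,0,0.3,0,-1],[0,0,0,0,-1],[0,0,0,0,-1]]';python3 -c "
from h import *
go(.672,-.129,.008,91.3)"
```

```text
time: 13.85
tool_pos: [0.6742, -0.1345, 0.1474]
tcp_rot: [0.0, -0.012, 1.0, -0.002]
contact_force: [0.6, -0.3, -0.7]
grip_width: 0.553
finger_force: 62.0
time: 14.52
tool_pos: [0.6732, -0.129, 0.0261]
tcp_rot: [0.0, -0.015, 1.0, -0.0]
contact_force: [0.3, 0.5, -1.6]
grip_width: 0.557
finger_force: 62.0
tcp [ 0.6732 -0.129   0.0261] yaw 91.7 tilt [ 0.001 -0.    -1.   ] shift [0.05 0.   0.72] turn(full scales) 0.1 j7 1.94 F [ 0.3  0.5 -1.6] t 14.5 w 0.557
```

```bash
python3 -m handwheel '[[0,0,0.3,0,-1],[0,0,0.2,0,-1],[0,0,0.1,0,-1],[0,0,0,0,-1]]';python3 -m handwheel '[[0,0,0.06,0,-1],[0,0,0.06,0,-1],[0,0,0,0,-1]]'
```

```text
time: 14.85
tool_pos: [0.6725, -0.1287, 0.0099]
tcp_rot: [-0.0, -0.015, 1.0, 0.0]
contact_force: [0.6, -0.2, -0.9]
grip_width: 0.551
finger_force: 62.0
time: 15.1
tool_pos: [0.673, -0.1289, 0.0086]
tcp_rot: [0.0, -0.015, 1.0, 0.0]
contact_force: [-8.3, 2.1, 16.7]
grip_width: 0.555
finger_force: 63.9
```

```bash
python3 -m handwheel '[[0,0,-0.03,0,0.4],[0,0,0,0,0.5],[0,0,0,0,0.5],[0,0,0,0,0.5],[0,0,-0.3,0,0.5],[0,0,-1,0,0.5],[0,0,-1,0,0.6],[0,0,-1,0,1],[0,0,-1,0,1],[0,0,-1,0,1],[0,0,-1,0,1],[0,0,0,0,1]]'; python3 m.py carton ring cover peg;  python3 -c "
from h import *
go(.437,-.114,.15,90)"
```

```text
time: 16.1
tool_pos: [0.6748, -0.1294, 0.1715]
tcp_rot: [0.003, -0.015, 1.0, -0.001]
contact_force: [0.1, 0.5, 0.7]
grip_width: 1.005
finger_force: 0.0
top peg 0.96 539 ztop 0.0162 rect [664.3 127.4] [70.5 73. ] 49.7 circ [665.8 126. ] 38.6
scene carton 0.62 753 ztop 0.0389 rect [ 672.1 -129.2] [52.7 48.2] 1.7 circ [ 673.1 -129.6] 34.1
scene ring 0.6 1621 ztop 0.0211 rect [ 522.1 -296.4] [374.3 135.5] 19.1 circ [ 519.3 -288.2] 189.3
scene ring 0.51 147 ztop 0.0559 rect [ 440.  -111.6] [45.1 43.7] 70.7 circ [ 437.7 -114.4] 28.0
scene cover 0.61 224 ztop 0.0244 rect [ 560.7 -102.5] [248.   62.9] 6.7 circ [ 559. -101.] 125.7
scene peg 0.79 966 ztop 0.0299 rect [668.6 125.4] [ 8.4 12.6] 8.4 circ [666.8 125.1] 6.7
tcp [ 0.6726 -0.1288  0.165 ] yaw 91.7 tilt [-0.001 -0.    -1.   ] shift [9.4  0.87 0.61] turn(full scales) 0.43 j7 1.9 F [ 0.6 -0.6  0.7] t 16.6 w 0.999
```

```bash
python3 -m handwheel '[[0.94,0.086,0,0,1],[0.94,0.086,0,0,1],[0.94,0.086,0,0,1],[0.94,0.086,0,0,1],[0.94,0.086,0,0,1],[0.94,0.086,0,0,1],[0.94,0.086,0,0,1],[0.94,0.086,0,0,1],[0.94,0.086,0,0,1],[0.94,0.086,0,0.4,1],[0,0,0,0,1],[0,0,0,0,1]]'; python3 m.py ring; python3 -c "
from h import *
go(.437,-.1145,.029,90)"
```

```text
time: 17.6
tool_pos: [0.4367, -0.1143, 0.1659]
tcp_rot: [0.0, -0.001, 1.0, 0.0]
contact_force: [0.6, 0.2, 0.8]
grip_width: 1.001
finger_force: 0.0
scene ring 0.63 498 ztop 0.0583 rect [ 437.9 -115.9] [56.6 53.6] 51.3 circ [ 436.9 -117.6] 30.3
scene ring 0.54 606 ztop 0.0272 rect [570.4  -0.9] [74.5 58.4] 59.2 circ [564.8  -2.2] 41.6
tcp [ 0.4379 -0.1144  0.1655] yaw 90.2 tilt [ 0. -0. -1.] shift [ 0.04 -0.    5.46] turn(full scales) 0.04 j7 1.86 F [ 0.2 -0.3 -0.3] t 17.8 w 0.997
```

```bash
python3 -m handwheel '[[0,0,1,0,1],[0,0,1,0,1],[0,0,1,0,1],[0,0,1,0,1],[0,0,0.8,0,1],[0,0,0.4,0,1],[0,0,0.24,0,1],[0,0,0,0,1],[0,0,0,0,1]]'; python3 -m handwheel '[[0,0,0,0,-1],[0,0,0,0,-1],[0,0,0,0,-1],[0,0,0,0,-1],[0,0,0,0,-1],[0,0,0,0,-1],[0,0,0,0,-1],[0,0,0,0,-1]]'
```

```text
time: 18.55
tool_pos: [0.4377, -0.1145, 0.0301]
tcp_rot: [0.0, -0.001, 1.0, -0.0]
contact_force: [-0.0, 0.2, -0.6]
grip_width: 1.0
finger_force: 0.0
time: 19.22
tool_pos: [0.4378, -0.1144, 0.0308]
tcp_rot: [0.001, -0.001, 1.0, 0.0]
contact_force: [-5.3, 1.6, 23.9]
grip_width: 0.636
finger_force: 58.6
```

```bash
python3 -m handwheel '[[0,0,-0.2,0,-1],[0,0,-0.6,0,-1],[0,0,-1,0,-1],[0,0,-1,0,-1],[0,0,-1,0,-1],[0,0,-1,0,-1],[0,0,-1,0,-1],[0,0,0,0,-1],[0,0,0,0,-1]]'; python3 m.py ring cover plate peg; python3 -c "
from h import *
go(.6665,.1258,.07,90)"
```

```text
time: 19.97
tool_pos: [0.4378, -0.1143, 0.1757]
tcp_rot: [0.001, -0.001, 1.0, 0.0]
contact_force: [-0.1, -0.0, -3.6]
grip_width: 0.631
finger_force: 63.8
top cover 0.71 433 ztop 0.0302 rect [562.8  10.2] [60.2 73.5] 78.8 circ [559.1   4.1] 41.6
top plate 0.86 1035 ztop 0.0283 rect [474.8 131.8] [120.1  64.1] 13.4 circ [473.9 131. ] 65.4
top peg 0.67 577 ztop 0.015 rect [665.2 125.1] [77.7 74.5] 1.1 circ [665.5 127.2] 39.6
scene cover 0.96 524 ztop 0.025 rect [ 438.5 -117.1] [66.5 63.7] 3.9 circ [ 436.6 -117.5] 35.6
scene plate 0.6 1137 ztop 0.0252 rect [476.8 129.2] [123.7  64.9] 14.0 circ [477.3 128.8] 66.3
scene peg 0.62 981 ztop 0.029 rect [668.9 126.2] [ 9.5 11.7] 27.4 circ [668.6 125.4] 6.4
scene peg 0.39 1201 ztop 0.0252 rect [476.7 129.8] [123.8  65.4] 13.3 circ [476.3 128.6] 67.2
tcp [ 0.4371 -0.1144  0.1743] yaw 90.1 tilt [-0.001 -0.    -1.   ] shift [-9.2   9.59  4.16] turn(full scales) 0.03 j7 1.85 F [-0.2 -0.8 -1. ] t 20.5 w 0.628
```

```bash
python3 -m handwheel '[[-0.919,0.961,0,0,-1],[-0.919,0.961,0,0,-1],[-0.919,0.961,0,0,-1],[-0.919,0.961,0,0,-1],[-0.919,0.961,0,0,-1],[-0.919,0.961,0,0,-1],[-0.919,0.961,0,0,-1],[-0.919,0.961,0,0,-1],[-0.919,0.961,0,0,-1],[-0.919,0.961,0,0,-1],[0,0,0,0,-1],[0,0,0,0,-1]]'; python3 -m handwheel '[[0,0,1,0,-1],[0,0,1,0,-1],[0,0,1,0,-1],[0,0,0.7,0,-1],[0,0,0.3,0,-1],[0,0,0,0,-1],[0,0,0,0,-1]]'; python3 -c "
from h import *
go(.6668,.126,.0145,90)
p,d=robot.camera('scene');cv2.imwrite('pics/s3.png',cv2.resize(p[150:310,240:440],None,fx=3,fy=3))"
```

```text
time: 21.47
tool_pos: [0.6667, 0.128, 0.1733]
tcp_rot: [-0.001, -0.002, 1.0, -0.0]
contact_force: [0.8, -1.5, -1.7]
grip_width: 0.632
finger_force: 63.8
time: 22.05
tool_pos: [0.6666, 0.1259, 0.0753]
tcp_rot: [0.0, -0.001, 1.0, -0.0]
contact_force: [-0.0, 0.2, -0.9]
grip_width: 0.63
finger_force: 63.8
tcp [0.6666 0.1259 0.0753] yaw 90.1 tilt [ 0. -0. -1.] shift [-0.01  0.    2.43] turn(full scales) 0.02 j7 1.49 F [-0.   0.2 -0.9] t 22.1 w 0.63
```

View pics/s3.png

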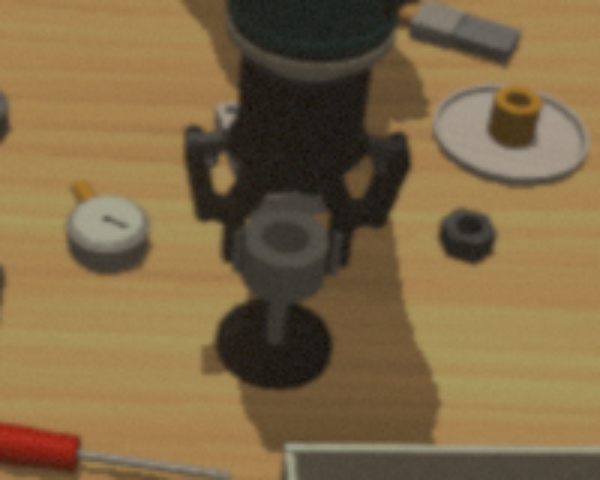

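```bash
python3 -m handwheel '[[0,0,0.5,0,-1],[0,0,0.5,0,-1],[0,0,0.5,0,-1],[0,0,0.4,0,-1],[0,0,0.25,0,-1],[0,0,0.1,0,-1],[0,0,0,0,-1]]';python3 -m handwheel '[[0,0,0.06,0,-1],[0,0,0.06,0,-1],[0,0,0,0,-1]]'
```

```text
time: 22.68
tool_pos: [0.6661, 0.1262, 0.0174]
tcp_rot: [-0.001, -0.001, 1.0, -0.0]
contact_force: [-0.4, -0.3, -1.4]
grip_width: 0.629
finger_force: 63.8
time: 22.93
tool_pos: [0.6666, 0.1264, 0.0155]
tcp_rot: [0.0, -0.001, 1.0, 0.0]
contact_force: [-0.8, 0.0, -1.3]
grip_width: 0.634
finger_force: 63.8
```

```bash
python3 -m handwheel '[[0,0,0.05,0,-1],[0,0,0,0,-1],[0,0,0,0,-1]]';python3 -m handwheel '[[0,0,0.03,0,-1],[0,0,0,0,-1],[0,0,0,0,-1]]'
```

```text
time: 23.18
tool_pos: [0.6667, 0.1264, 0.015]
tcp_rot: [0.0, -0.001, 1.0, 0.0]
contact_force: [-4.4, -0.1, 7.8]
grip_width: 0.633
finger_force: 64.8
time: 23.43
tool_pos: [0.6667, 0.1265, 0.015]
tcp_rot: [0.0, -0.001, 1.0, 0.0]
contact_force: [-10.2, -0.4, 19.1]
grip_width: 0.633
finger_force: 66.0
```

```bash
python3 -m handwheel '[[0,0,-0.04,0,0.5],[0,0,0,0,0.7],[0,0,0,0,0.7],[0,0,0,0,0.7],[0,0,-0.3,0,0.7],[0,0,-1,0,0.7],[0,0,-1,0,1],[0,0,-1,0,1],[0,0,-1,0,1],[0,0,-0.6,0,1],[0,0,0,0,1]]'; python3 m.py ring peg plate gauge; python3 -c "
from h import *
go(.476,.1304,.0025,90);go(.476,.1304,.0025,103.6)"
```

```text
time: 24.35
tool_pos: [0.6682, 0.1266, 0.1412]
tcp_rot: [0.003, -0.001, 1.0, 0.001]
contact_force: [0.0, 0.2, -0.6]
grip_width: 1.0
finger_force: 0.0
top ring 0.4 46 ztop 0.0454 rect [664.8 105.1] [29.3  5.8] 0.5 circ [664.8 106.4] 14.7
top peg 0.51 80 ztop 0.013 rect [663.2  99.3] [17.7 58.6] 84.5 circ [663.6 103.4] 29.3
top plate 0.58 176 ztop 0.0281 rect [422.3  95. ] [142.7  36.3] 22.5 circ [428.6  79.9] 71.3
top plate 0.31 41 ztop 0.0457 rect [662.9 105.1] [25.4  5.8] 0.5 circ [662.9 104.9] 12.7
top gauge 0.81 443 ztop 0.03 rect [561.7   9.8] [59.1 75.5] 83.0 circ [558.4   3.4] 42.0
scene ring 0.92 641 ztop 0.0428 rect [667.5 126.7] [52.5 54.1] 55.8 circ [665.6 125.4] 28.9
scene peg 0.8 490 ztop 0.0379 rect [672.4 124.7] [13.   9.7] 6.5 circ [672.4 123.8] 7.5
scene plate 0.97 983 ztop 0.0253 rect [551.9 138. ] [248.1  72.4] 4.4 circ [553.1 122.1] 125.0
scene gauge 0.56 598 ztop 0.0272 rect [564.   8.] [57.5 77.3] 86.4 circ [561.4   1.9] 42.7
tcp [0.6663 0.1263 0.1363] yaw 90.1 tilt [-0.001 -0.    -1.   ] shift [7.61 0.18 5.36] turn(full scales) 0.03 j7 1.48 F [-0.5 -0.1  0.5] t 24.9 w 1.0
tcp [0.6663 0.1263 0.1363] yaw 90.1 tilt [-0.001 -0.    -1.   ] shift [7.61 0.18 5.36] turn(full scales) -3.37 j7 1.48 F [-0.5 -0.1  0.5] t 24.9 w 1.0
```

```bash
python3 -m handwheel '[[0.951,0.022,0,0,1],[0.951,0.022,0,0,1],[0.951,0.022,0,0,1],[0.951,0.022,0,0,1],[0.951,0.022,0,0,1],[0.951,0.022,0,0,1],[0.951,0.022,0,0,1],[0.951,0.022,0,0,1],[0,0,0,-0.84,1],[0,0,0,-0.84,1],[0,0,0,-0.84,1],[0,0,0,-0.85,1]]'; python3 -m handwheel '[[0,0,0,0,1],[0,0,1,0,1],[0,0,1,0,1],[0,0,1,0,1],[0,0,0.9,0,1],[0,0,0,0,1],[0,0,0,0,1]]'; python3 -c "
from h import *
go(.476,.1304,.0025,103.6)"
```

```text
time: 25.85
tool_pos: [0.4763, 0.1304, 0.1369]
tcp_rot: [0.0, -0.12, 0.993, 0.0]
contact_force: [0.1, -1.0, 0.6]
grip_width: 0.999
finger_force: 0.0
time: 26.43
tool_pos: [0.4758, 0.13, 0.039]
tcp_rot: [-0.001, -0.118, 0.993, -0.0]
contact_force: [0.2, -0.2, 0.2]
grip_width: 1.002
finger_force: 0.0
tcp [0.4758 0.13   0.039 ] yaw 103.5 tilt [-0.002 -0.001 -1.   ] shift [-0.01  0.02  1.46] turn(full scales) -0.02 j7 1.62 F [ 0.2 -0.2  0.2] t 26.4 w 1.002
```

```bash
python3 -m handwheel '[[0,0,0.5,0,1],[0,0,0.5,0,1],[0,0,0.3,0,1],[0,0,0.16,0,1],[0,0,0,0,1],[0,0,0,0,1]]'; python3 -m handwheel '[[0,0,0,0,-1],[0,0,0,0,-1],[0,0,0,0,-1],[0,0,0,0,-1],[0,0,0,0,-1],[0,0,0,0,-1],[0,0,0,0,-1]]'
```

```text
time: 26.93
tool_pos: [0.4766, 0.1304, 0.0035]
tcp_rot: [0.0, -0.118, 0.993, 0.0]
contact_force: [-0.3, 0.4, -0.5]
grip_width: 1.002
finger_force: 0.0
time: 27.52
tool_pos: [0.4766, 0.1305, 0.0037]
tcp_rot: [0.0, -0.118, 0.993, 0.0]
contact_force: [-3.8, -1.0, 14.9]
grip_width: 0.734
finger_force: 62.6
```

```bash
python3 -m handwheel '[[0,0,-0.2,0,-1],[0,0,-0.5,0,-1],[0,0,-1,0,-1],[0,0,-1,0,-1],[0,0,-1,0,-1],[0,0,-1,0,-1],[0,0,-0.3,1,-1],[0,0,0,1,-1],[0,0,0,1,-1],[0,0,0,0,-1],[0,0,0,0,-1]]'; python3 m.py plate pallet; python3 -c "
from h import *
go(.4328,-.320,.06,91.4)"
```

```text
time: 28.43
tool_pos: [0.476, 0.1304, 0.1279]
tcp_rot: [-0.0, -0.015, 1.0, -0.0]
contact_force: [-0.5, 0.4, -4.7]
grip_width: 0.73
finger_force: 69.0
top pallet 0.7 2316 ztop 0.0239 rect [ 432.8 -318.6] [160.8 106.8] 1.0 circ [ 433.3 -319.2] 94.2
scene plate 0.86 1132 ztop 0.1487 rect [476.1 130.2] [125.1  62.7] 0.1 circ [476.7 126.3] 67.0
scene pallet 0.85 2021 ztop 0.021 rect [ 445.7 -321.2] [192.8 107.1] 1.6 circ [ 446.4 -324.4] 107.2
scene pallet 0.63 458 ztop 0.0413 rect [668.1 124.5] [10.3  9.5] 20.9 circ [668.1 124.5] 5.5
tcp [0.4762 0.1303 0.1277] yaw 91.7 tilt [-0. -0. -1.] shift [  2.25 -17.95   2.71] turn(full scales) 0.06 j7 1.38 F [ 0.4 -0.6 -4.5] t 28.7 w 0.73
```

View pics/last_scene.png

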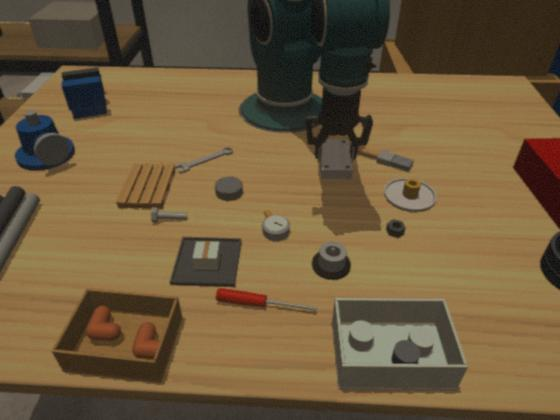

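```bash
python3 -m handwheel '[[0.125,-0.997,0,0.06,-1],[0.125,-0.997,0,0,-1],[0.125,-0.997,0,0,-1],[0.125,-0.997,0,0,-1],[0.125,-0.997,0,0,-1],[0.125,-0.997,0,0,-1],[0.125,-0.997,0,0,-1],[0.125,-0.997,0,0,-1],[0.125,-0.997,0,0,-1]]'; python3 -m handwheel '[[0.125,-0.997,0,0,-1],[0.125,-0.997,0,0,-1],[0.125,-0.997,0,0,-1],[0.125,-0.997,0,0,-1],[0.125,-0.997,0,0,-1],[0.125,-0.997,0,0,-1],[0.125,-0.997,0,0,-1],[0.125,-0.997,0,0,-1],[0.125,-0.997,0,0,-1],[0,0,0.5,0,-1],[0,0,1,0,-1],[0,0,1,0,-1]]'; python3 -m handwheel '[[0,0,0.3,0,-1],[0,0,0,0,-1],[0,0,0,0,-1]]';python3 m.py plate pallet; python3 -c "
from h import *
go(.4328,-.320,.0245,91.4)"
```

```text
time: 29.48
tool_pos: [0.4533, -0.0958, 0.1279]
tcp_rot: [0.0, -0.012, 1.0, -0.0]
contact_force: [1.0, 0.4, -4.1]
grip_width: 0.73
finger_force: 69.0
time: 30.48
tool_pos: [0.4311, -0.3202, 0.065]
tcp_rot: [0.001, -0.012, 1.0, -0.0]
contact_force: [0.9, 0.2, -5.4]
grip_width: 0.73
finger_force: 69.1
time: 30.73
tool_pos: [0.4309, -0.3197, 0.0584]
tcp_rot: [-0.0, -0.012, 1.0, -0.0]
contact_force: [0.4, 0.3, -3.7]
grip_width: 0.732
finger_force: 69.0
top plate 0.44 110 ztop 0.0821 rect [ 470.7 -299.2] [30.1 34.9] 89.7 circ [ 470.7 -300.2] 22.4
top pallet 0.68 252 ztop 0.0239 rect [ 482.3 -280. ] [ 53.9 103. ] 52.5 circ [ 470.8 -294.8] 52.0
scene plate 0.8 924 ztop 0.0801 rect [ 432.1 -319.8] [123.3  63.8] 1.8 circ [ 432.9 -317.6] 66.8
scene plate 0.74 2265 ztop 0.0096 rect [ 671.8 -130.1] [131.6 128.2] 0.8 circ [ 673.3 -129. ] 88.8
scene pallet 0.84 1441 ztop 0.0208 rect [ 433.2 -321.2] [162.6 106.8] 1.4 circ [ 432.9 -320.7] 94.9
tcp [ 0.4313 -0.3197  0.0587] yaw 91.4 tilt [ 0.001 -0.001 -1.   ] shift [-0.06 -0.01  1.37] turn(full scales) -0.01 j7 2.44 F [-0.4 -1.1 -4.9] t 31.0 w 0.73
```

```bash
python3 -m handwheel '[[-0.06,-0.03,0.4,0,-1],[0,0,0.4,0,-1],[0,0,0.3,0,-1],[0,0,0.15,0,-1],[0,0,0.05,0,-1],[0,0,0,0,-1],[0,0,0,0,-1]]';python3 -m handwheel '[[0,0,0.05,0,-1],[0,0,0.05,0,-1],[0,0,0,0,-1]]'
```

```text
time: 31.62
tool_pos: [0.4323, -0.3204, 0.0254]
tcp_rot: [-0.0, -0.012, 1.0, -0.0]
contact_force: [-0.0, -1.7, -4.6]
grip_width: 0.732
finger_force: 69.0
time: 31.87
tool_pos: [0.4326, -0.3204, 0.0238]
tcp_rot: [0.0, -0.012, 1.0, -0.0]
contact_force: [-5.6, 2.9, 15.5]
grip_width: 0.734
finger_force: 71.3
```

```bash
python3 -m handwheel '[[0,0,-0.03,0,0.8],[0,0,0,0,1],[0,0,0,0,1],[0,0,0,0,1],[0,0,-0.3,0,1],[0,0,-1,0,1],[0,0,-1,0,1],[0,0,-1,0,1],[0,0,-1,0,1],[0,0,0,0,1]]'; python3 m.py plate pallet cover; python3 -c "
from h import *
go(.437,-.1155,.0035,91.4)"
```

```text
time: 32.7
tool_pos: [0.4339, -0.3215, 0.1358]
tcp_rot: [0.003, -0.012, 1.0, -0.001]
contact_force: [1.0, -0.2, 0.7]
grip_width: 1.0
finger_force: 0.0
top plate 0.53 219 ztop 0.0487 rect [ 462.1 -297.8] [54.3 91.2] 50.2 circ [ 459.6 -295.5] 50.1
top pallet 0.71 504 ztop 0.0248 rect [ 466.5 -283.3] [ 75.6 154.2] 56.5 circ [ 447.3 -312.3] 77.1
scene plate 0.83 1075 ztop 0.045 rect [ 431.7 -320.4] [125.1  64.7] 1.3 circ [ 433.8 -319.8] 66.5
scene pallet 0.84 909 ztop 0.0211 rect [ 449.1 -321.1] [184.9 107.6] 1.6 circ [ 448.  -319.6] 104.1
scene cover 0.68 563 ztop 0.025 rect [ 437.9 -117.1] [66.3 68.7] 84.9 circ [ 436.9 -117.9] 36.3
tcp [ 0.432  -0.3201  0.1304] yaw 91.4 tilt [-0.001  0.    -1.   ] shift [-0.4   8.17  5.08] turn(full scales) -0.01 j7 2.38 F [ 1.3 -0.6 -0.1] t 33.1 w 0.999
```

```bash
python3 -m handwheel '[[-0.044,0.908,0,0,1],[-0.044,0.908,0,0,1],[-0.044,0.908,0,0,1],[-0.044,0.908,0,0,1],[-0.044,0.908,0,0,1],[-0.044,0.908,0,0,1],[-0.044,0.908,0,0,1],[-0.044,0.908,0,0,1],[-0.044,0.908,0,0,1],[0,0,0,0,1],[0,0,1,0,1],[0,0,1,0,1]]'; python3 -m handwheel '[[0,0,1,0,1],[0,0,0.5,0,1],[0,0,0,0,1],[0,0,0,0,1]]'; python3 -c "
from h import *
go(.437,-.1155,.0035,91.4)
p,d=robot.camera('scene');cv2.imwrite('pics/s4.png',cv2.resize(p[80:240,140:340],None,fx=3,fy=3))
pic,d=robot.camera('top');cv2.imwrite('pics/t4.png',cv2.resize(pic[180:320,240:440],None,fx=3,fy=3))"
```

```text
time: 34.1
tool_pos: [0.4382, -0.1156, 0.0811]
tcp_rot: [0.001, -0.012, 1.0, -0.0]
contact_force: [1.0, -0.5, -0.2]
grip_width: 0.998
finger_force: 0.0
time: 34.43
tool_pos: [0.4369, -0.1162, 0.0433]
tcp_rot: [-0.001, -0.012, 1.0, -0.0]
contact_force: [-0.5, -0.4, -0.1]
grip_width: 1.002
finger_force: 0.0
tcp [ 0.4369 -0.1162  0.0433] yaw 91.3 tilt [-0.002 -0.    -1.   ] shift [-0.01  0.03  1.59] turn(full scales) -0.02 j7 2.02 F [-0.5 -0.4 -0.1] t 34.4 w 1.002
```

View pics/s4.png

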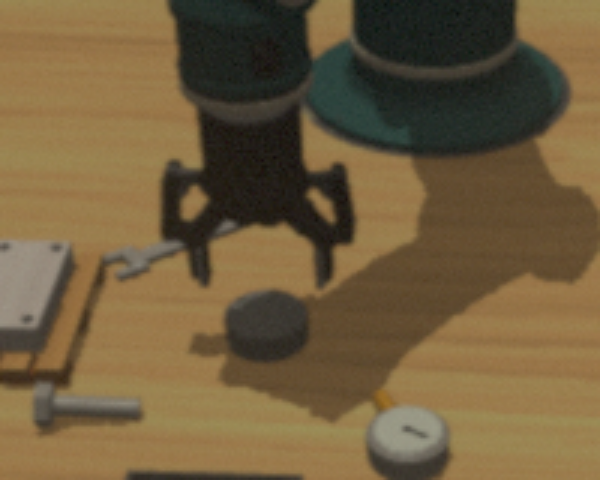

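```bash
python3 -m handwheel '[[0,0,0.5,0,1],[0,0,0.5,0,1],[0,0,0.4,0,1],[0,0,0.18,0,1],[0,0,0,0,1],[0,0,0,0,1]]'; python3 -m handwheel '[[0,0,0,0,-1],[0,0,0,0,-1],[0,0,0,0,-1],[0,0,0,0,-1],[0,0,0,0,-1],[0,0,0,0,-1],[0,0,0,0,-1]]'
```

```text
time: 35.03
tool_pos: [0.4375, -0.1159, 0.0044]
tcp_rot: [0.0, -0.012, 1.0, -0.0]
contact_force: [0.4, -0.4, 0.8]
grip_width: 1.006
finger_force: 0.0
time: 35.62
tool_pos: [0.4379, -0.1159, 0.0051]
tcp_rot: [0.001, -0.012, 1.0, -0.0]
contact_force: [-4.0, -0.3, 18.8]
grip_width: 0.76
finger_force: 61.3
```

```bash
python3 -m handwheel '[[0,0,-0.2,0,-1],[0,0,-0.5,0,-1],[0,0,-1,0,-1],[0,0,-1,0,-1],[0,0,-1,0,-1],[0,0,-1,0,-1],[0,0,0,0,-1],[0,0,0,0,-1]]'; python3 m.py plate pallet cover; python3 -c "
from h import *
go(.4325,-.3204,.05,91.4)"
```

```text
time: 36.28
tool_pos: [0.4379, -0.1156, 0.1226]
tcp_rot: [0.001, -0.012, 1.0, 0.0]
contact_force: [0.1, 0.4, -4.8]
grip_width: 0.755
finger_force: 68.5
top plate 0.7 1136 ztop 0.048 rect [ 431.7 -317.9] [118.4  65. ] 0.8 circ [ 431.3 -316.2] 64.6
top pallet 0.81 1123 ztop 0.0243 rect [ 432.4 -318.9] [160.  106.8] 1.7 circ [ 433.1 -318.8] 94.1
top pallet 0.71 298 ztop 0.0459 rect [663.6 128.1] [54.5 52.5] 26.9 circ [663.8 128.2] 28.1
scene plate 0.61 1082 ztop 0.0451 rect [ 431.7 -320.4] [124.6  65.1] 1.8 circ [ 432.4 -320.3] 66.8
scene plate 0.45 685 ztop 0.0391 rect [ 673.  -129.4] [50.5 48. ] 1.7 circ [ 675.1 -128.7] 31.6
scene pallet 0.75 1064 ztop 0.0214 rect [ 445.9 -321.2] [192.  108.3] 1.7 circ [ 445.3 -319.2] 108.5
scene cover 0.81 626 ztop 0.14 rect [ 436.9 -115.7] [68.  66.5] 36.9 circ [ 436.4 -115.4] 36.7
tcp [ 0.437  -0.1158  0.121 ] yaw 91.4 tilt [-0.001 -0.    -1.   ] shift [ 0.37 -8.18  2.84] turn(full scales) -0.01 j7 1.94 F [-0.6 -0.4 -4.5] t 36.7 w 0.757
```

```bash
python3 -m handwheel '[[0.043,-0.908,0,0,-1],[0.043,-0.908,0,0,-1],[0.043,-0.908,0,0,-1],[0.043,-0.908,0,0,-1],[0.043,-0.908,0,0,-1],[0.043,-0.908,0,0,-1],[0.043,-0.908,0,0,-1],[0.043,-0.908,0,0,-1],[0.043,-0.908,0,0,-1],[0,0,0,0,-1],[0,0,1,0,-1],[0,0,0.7,0,-1]]'; python3 -m handwheel '[[0,0,0.3,0,-1],[0,0,0.2,0,-1],[0,0,0,0,-1],[0,0,0,0,-1]]'; python3 m.py cover plate; python3 -c "
from h import *
go(.4322,-.3203,.0487,91.4)"
```

```text
time: 37.68
tool_pos: [0.4325, -0.3205, 0.078]
tcp_rot: [0.0, -0.012, 1.0, -0.0]
contact_force: [0.1, 0.8, -4.4]
grip_width: 0.755
finger_force: 68.6
time: 38.02
tool_pos: [0.4328, -0.3204, 0.0671]
tcp_rot: [0.0, -0.012, 1.0, -0.0]
contact_force: [0.7, -0.6, -4.0]
grip_width: 0.754
finger_force: 68.5
top plate 0.6 147 ztop 0.0497 rect [ 451.8 -273.1] [ 31.2 121.8] 47.8 circ [ 453.6 -271.1] 62.3
scene cover 0.64 594 ztop 0.087 rect [ 435.2 -323.4] [70.7 59.5] 24.1 circ [ 434.1 -319.7] 35.9
scene plate 0.61 701 ztop 0.045 rect [ 434.9 -319.3] [119.   62.4] 1.5 circ [ 434.4 -317.3] 65.7
scene plate 0.31 558 ztop 0.087 rect [ 435.3 -323.5] [70.7 59.3] 23.5 circ [ 434.1 -319.7] 35.9
tcp [ 0.4329 -0.3203  0.0671] yaw 91.4 tilt [ 0.001 -0.    -1.   ] shift [ 0.03 -0.    0.73] turn(full scales) -0.01 j7 2.44 F [ 0.5 -0.6 -4.9] t 38.3 w 0.753
```

```bash
python3 -m handwheel '[[0.03,0,0.3,0,-1],[0,0,0.2,0,-1],[0,0,0.15,0,-1],[0,0,0,0,-1],[0,0,0,0,-1]]';python3 -m handwheel '[[0,0,0.04,0,-1],[0,0,0.04,0,-1],[0,0,0,0,-1]]';python3 -m handwheel '[[0,0,0.04,0,-1],[0,0,0,0,-1],[0,0,0,0,-1]]'
```

```text
time: 38.73
tool_pos: [0.4316, -0.3202, 0.0498]
tcp_rot: [-0.0, -0.012, 1.0, 0.0]
contact_force: [0.3, 0.5, -4.7]
grip_width: 0.754
finger_force: 68.5
time: 38.98
tool_pos: [0.4318, -0.3203, 0.0492]
tcp_rot: [0.0, -0.012, 1.0, 0.0]
contact_force: [-7.7, 6.0, 21.3]
grip_width: 0.756
finger_force: 71.4
time: 39.23
tool_pos: [0.4318, -0.3204, 0.0491]
tcp_rot: [0.0, -0.012, 1.0, 0.0]
contact_force: [-13.7, 11.1, 43.1]
grip_width: 0.756
finger_force: 73.6
```

```bash
python3 -m handwheel '[[0,0,-0.04,0,-1],[0,0,-0.03,0,0.9],[0,0,0,0,1],[0,0,0,0,1],[0,0,0,0,1],[0,0,-0.3,0,1],[0,0,-1,0,1],[0,0,-1,0,1],[0,0,-1,0,1],[0,0,-1,0,1],[0,0,0,0,1]]'; python3 -m handwheel '[[0,1,0,0,1],[0,1,0,0,1],[0,1,0,0,1],[0,1,0,0,1],[0,1,0,0,1],[0,1,0,0,1],[0,1,0,0,1],[0,1,0,0,1],[0,1,0,0,1],[0,1,0,0,1],[0,1,0,0,1],[0,0,0,0,1]]'; python3 m.py cover plate pallet bush dish carton tray ring peg gauge
```

```text
time: 40.15
tool_pos: [0.4333, -0.3216, 0.1613]
tcp_rot: [0.003, -0.012, 1.0, -0.001]
contact_force: [2.0, -0.3, 0.3]
grip_width: 1.004
finger_force: 0.0
time: 41.15
tool_pos: [0.4251, -0.0413, 0.1567]
tcp_rot: [-0.0, -0.014, 1.0, 0.0]
contact_force: [0.4, -0.4, 0.2]
grip_width: 0.997
finger_force: 0.0
top cover 0.91 590 ztop 0.0713 rect [ 430.1 -317.6] [65.4 66.6] 27.8 circ [ 430.6 -317.6] 33.9
top cover 0.47 350 ztop 0.0431 rect [666.8 129.1] [24.7 53.8] 26.1 circ [664.7 128.4] 27.4
top plate 0.98 641 ztop 0.0478 rect [ 431.6 -318.1] [119.3  64.8] 1.5 circ [ 431.2 -317.1] 66.1
top pallet 0.88 1287 ztop 0.025 rect [ 432.5 -319. ] [160.3 106.9] 1.4 circ [ 433.  -318.7] 94.1
top bush 0.44 164 ztop 0.0442 rect [424.6 326.1] [32.9 36.8] 1.1 circ [424.7 325.8] 19.0
top dish 0.94 1302 ztop 0.0113 rect [424.9 324.7] [119.9 119.5] 19.8 circ [425.5 326.8] 61.5
top carton 0.66 325 ztop 0.0429 rect [ 671.1 -125.6] [48.4 47.5] 0.1 circ [ 672.2 -125.2] 31.0
top tray 0.78 1644 ztop 0.0115 rect [ 671.2 -128. ] [130.7 128.3] 1.8 circ [ 672.  -128.3] 89.0
top ring 0.82 334 ztop 0.0463 rect [664.2 12
[... 671 characters left out ...]
[121.4 119.6] 73.8 circ [426.9 322.6] 63.0
scene carton 0.66 700 ztop 0.0388 rect [ 672.9 -129.2] [51.4 48. ] 2.8 circ [ 672.8 -128.7] 34.0
scene carton 0.54 964 ztop 0.0212 rect [ 449.3 -321. ] [189.3 107.3] 1.8 circ [ 449.1 -297.4] 98.3
scene tray 0.86 2249 ztop 0.0097 rect [ 672.5 -130.4] [131.3 129.1] 1.4 circ [ 674.2 -130.7] 88.3
scene ring 0.65 658 ztop 0.0427 rect [667.  125.8] [54.  54.9] 87.4 circ [666.3 125.8] 28.7
scene peg 0.93 366 ztop 0.0398 rect [669.5 124.9] [6.1 8.1] 28.8 circ [669.2 124.7] 4.3
scene gauge 0.7 578 ztop 0.0272 rect [563.9   7.1] [56.2 79.1] 86.1 circ [561.5  -0.8] 42.8
scene gauge 0.67 486 ztop 0.0387 rect [671.1 114.4] [ 6.7 29.5] 9.3 circ [669.9 114.2] 14.8
```

View pics/last_scene.png

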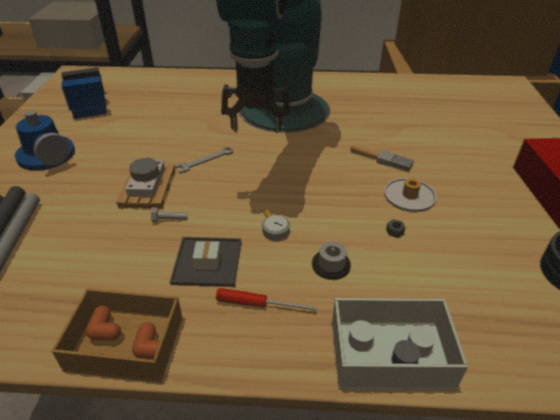

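View pics/last_top.png

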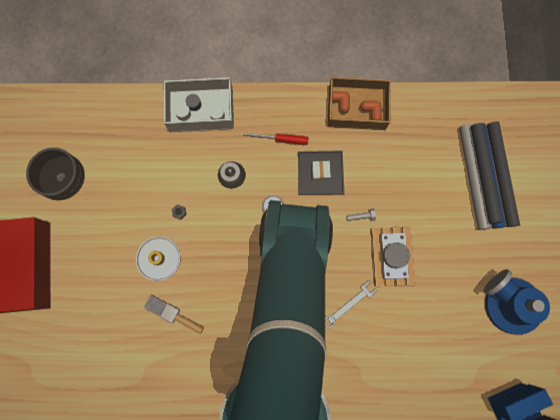

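Both views show the finished layout. In the top view the cover and plate are centred on the pallet at (397,256), the bush in the dish at (157,258), the carton in the tray at (321,170) and the ring on its peg at (231,174). The gauge has not moved.

```bash
python3 -c "
from cell import robot
print(robot.finish_job())"
```

```text
the job is handed in; nothing more can be done
None
```

The job is handed in: every part is put away upright in the order asked, with the final pictures showing each within about 3 mm of centre and the gauge where it lay, finished at about 42 s of the 125 s allowed.

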